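# Take the diffuser off the counter's photo light

### The arm

A 6-joint arm with a two-finger parallel gripper is mounted at the origin on a cart in front of the work surface, level with it; the furniture and walls round the work are solid. World frame = base frame: x ahead of the robot, y to its left, z up, the work surface at z = 0. Lengths are in mm, angles in rad, forces in N, time in s.
With the tool pointing down it reaches from about 350 to 975 mm from the base axis. Payload 7.1 kg.
Tool frame: the origin (TCP) lies at the very end of the fingers, on their centre line; the grasp point (between the pads) lies 19 mm behind it; z points along the fingers, y is the line along which they close (so a half turn about z gives the same grasp; the last joint's range is limited). The gripper opens to 88 mm and grips with 3 to 60 N. Pads are 20 mm wide; open, the fingers measure 115 mm over their backs; the gripper's body (75 mm by 178 mm) begins 61 mm behind the grasp point.
Start: joints at [1.229, 0.423, 1.63, -0, 1.089, -0.019], TCP at [198.232, 592.713, 222.675] pointing down, gripper open.
Joint ranges: [-3, 3], [-0.9, 2.11], [0.09, 2.58], [-1.31, 4.45], [0.11, 2.69], [-2.54, 2.54]. Speed limits (rad/s): [2.39, 2.39, 3.01, 3.14, 3.14, 3.14].

### API

Orientations are given as a rotation vector (axis times angle).
In Python, from workcell import * gives the robot as it stands.
- The arm moves only by the tool step_arm, never from a script. Its argument "deltas" is a list of rows, each a list of 3 entries, a list of its own where there are three numbers: the shift along the tool's x, y, z in units of 300 mm (1.0 is 300 mm), then the turn, a rotation vector about the tool's x, y, z in units of 1.5 rad (1.0 is 1.5 rad), then the gripper command: -1 is shut, 1 is fully open, values between are in proportion. In form: [[[dx, dy, dz], [rx, ry, rz], gripper], ...]. A call has 1 to 20 rows; each row is the pose to reach, as a shift and turn from the pose commanded when the call began, along the tool's axes at that moment; what a row does not reach only later rows make up. A row lasts 1/12 s, in which the tool goes at most 41.7 mm and 7.16 degrees, less where a joint would pass 70% of its speed; a pose out of reach is approached as far as the arm can. A call with a number of a shift or a turn outside -1 to 1 is refused whole. A call with a gripper value outside its range is refused whole. The fingers move at their own pace and stop on an object; the grip force is fixed at half the most. Time passes only in rows, so rows that repeat a pose let the fingers close. It gives the time, the measured TCP pose, the force, the opening and the grip force at its end, in the units of the state.
- get_obs(): the state, without advancing time (a new reading comes with each control period).
- get_image(name): name is "scene" or "top" or "wrist"; returns a dict with "pixels" (480x640x3 uint8, red, green, blue), "fx", "fy", "cx", "cy" (pixels), "T" (4x4, takes a point from camera to world coordinates). Camera axes: x right, y down, z forward; pixel columns grow to the right and rows downward; lengths in mm; the calibration is good to about 2 mm. A picture is of the moment at which its call begins. There is no depth.
- close_job(): hands the job in; it is judged then, once.
The state is a dict: "t": time; "qpos": joint angles; "qvel": joint speeds; "joint_torque": joint torques, N m; "ee_pos": TCP position; "orientation": TCP orientation; "ft_force": force on the tool from outside, world axes, zero at the start; "moment": the same for the moment, N m; "width": finger opening in mm; "grasp_force": force on a finger pad.
Only numpy, scipy, OpenCV 4.12 (cv2) and the standard library are available. Lean on these libraries where they do the work, as an engineer would, in place of code of your own. Each camera call takes 0.05 s, during which the arm holds its last target. There are 200 camera calls.

### The job

The LEDs of the small photo light need cleaning. Its release tab is hidden in the ledge of its stand, so take the light out of the stand and lay it flat on the bare counter with the white diffuser up; then squeeze the diffuser's release tab towards its grip bar, swing that end up about the hooks at the other end, lift the diffuser out, and lay it flat in the felt-lined tray with its tab and grip bar up. Leave the light lying flat, drop neither part, and leave the small things round about where they stand.

Things in the scene. Friction and masses are not known exactly. Their poses are not given: they have to be found in the camera images.
- light_mid (a point): Centre (half-way up) of the photo light, a flat black box 140 (x) x 60 (y) x 26 mm (z), 0.45 kg. Own axes: x along its length from the tab end to the hook end, z out of its white face. It starts leaning in the stand at 40 degrees, tab end down, white face up and to the front. Its plain sides can be gripped across the 60 mm width at mid-length.
- light_slot (a point): Point in the light's hook slot, 65 mm from the light's centre along its x, 19 mm over its underside. The hooks of the seated diffuser lie here, 4.5 mm deep under the rim.
- diffuser_mid (a point): Centre of the diffuser, a white plastic sheet 3.5 mm thick and 51 mm wide (y), reaching 61 mm to -x (tab end) and 59 mm to +x (hook end), about 70 g; half-way through the sheet. Axes as the light's while seated. Hooks reach to x = +66.5 mm and 7.3 mm below this point, the tab's nose to x = -65.5 mm and as low; laid on a flat surface it stands on these.
- grip (a point): Point on the diffuser midway between release tab and grip bar, 48.5 mm from its centre towards -x, 7 mm above the outer face. Tab (outer face 12.5 mm towards -x) and bar (inner face 12.5 mm towards +x) are upright plates 22 mm wide (y) that stand 14 mm above the face; squeezed along x across this 25 mm span they close to 20.5 mm.
- hooks (a point): Point in the diffuser's two hooks at its +x end, 65 mm from its centre; it coincides with light_slot while the diffuser is seated.
- tab (a joint): Travel of the release tab: 0 sprung out and latched under the rim, grows to 0.0045 m as it is squeezed towards the grip bar (4 N to start, 8.5 N at the end); free of the rim from 0.003 m. It must stay squeezed while that end leaves the frame.
- light: The same light, origin at the centre of its underside, same axes. To clear the stand's lip it must first be drawn at least 35 mm along its own +x, up the slope. The diffuser is snapped into its white face, flush with the rim.
- diffuser: The same diffuser, origin at the centre of the sheet's underside, z out of the outer face where tab and grip bar stand. It pivots in the light about its lower edge at its own x = +59 mm, z = 0; with the tab squeezed, swing the tab end up (0.1 to 0.5 rad), then draw it out more than 5 mm towards its -x.
- stand: Fixed bent-aluminium easel, foot plate 142 x 68 mm, about 90 mm tall, origin on the counter under its foot plate, front towards its own -x. Its back plate is 36 mm wide, narrower than the light; a ledge 56 mm wide with a lip 22 mm high holds the light's lower end and hides the tab.
- tray: Fixed felt-lined tray, origin at the centre of its underside: felt 4 mm up, walls 26 mm high; inside 170 x 130 mm, the long side turned 0.105 rad anticlockwise from its own x axis. Tray and stand are left and right (either way round) of a bare patch of counter, about x 0.42 to 0.64 m, y -0.06 to 0.06 m.
- pawn_0: Small turned pawn, 22 mm wide and 35 mm tall, in front of the stand; leave it.
- pawn_2: Another such pawn beside it; leave it.
- die_0: Six-sided die of about 19 mm with the pawns; leave it.
- sand_timer: Sand timer, 36 mm wide, 85 mm tall, at the back of the bare patch; leave it.
- paint_pot_0: Paint pot, 30 mm wide, 46 mm tall, front left, before a display tower over 0.5 m tall (about x 0.36 to 0.68 m, y 0.33 to 0.65 m) that the arm must pass in front of; leave it.
- paint_pot_1: Paint pot, same size, beside it; leave it.
- paint_pot_2: Paint pot, same size, beside it; leave it.

How it is judged (in metres and radians):
On the way, in this order (a step that is already met when the one before it is completed fails the run):
1. the light lies flat on the counter, out of the stand and let go, diffuser up and still seated (angle between light's own z axis and vertical below 0.06 rad and height (world z) of light_mid below 0.017 m and contact force between light and stand below 0.1 N and contact force between light and the fingers below 0.1 N and distance between hooks and light_slot below 0.006 m and angle between the x axis of diffuser and the x axis of light, either way round below 0.04 rad and linear speed of light below 0.03 m/s), for 0.2 s.
2. the tab is squeezed and its end is swung up more than 0.1 rad about the hooks, while these are still in their slot and the light lies flat (value of joint tab above 0.003 m and angle between the x axis of diffuser and the x axis of light, either way round above 0.1 rad and distance between hooks and light_slot below 0.007 m and angle between light's own z axis and vertical below 0.1 rad and height (world z) of light_mid below 0.02 m), for 0.05 s.
At the end, for the whole second after the job is handed in: The diffuser lies flat (within 0.12 rad) and at rest on the felt of the tray, tab and grip bar up, its centre within 50 mm of the tray's centre along each of the tray's axes; the light lies flat (within 0.06 rad) on the counter, face up, clear of the stand and at rest (angle between light's own z axis and vertical below 0.06 rad and height (world z) of light_mid below 0.017 m and contact force between light and stand below 0.1 N and angle between diffuser's own z axis and vertical below 0.12 rad and height (world z) of diffuser_mid below 0.016 m and x of diffuser_mid in the frame of tray between -0.05 and 0.05 m and y of diffuser_mid in the frame of tray between -0.05 and 0.05 m and contact force between diffuser and tray above 0.1 N and linear speed of each of diffuser, light below 0.02 m/s); the robot touches nothing.
It fails at once if a pawn, the die, the sand timer or a paint pot is pushed more than 30 mm from its place (distance of any of pawn_0, pawn_2, die_0, sand_timer, paint_pot_0, paint_pot_1, paint_pot_2 from where it was at the start of the episode above 0.03 m).
It fails at once if the light is dropped (moves faster than 0.6 m/s out of the fingers) (contact force between light and the fingers below 0.05 N and linear speed of light above 0.6 m/s).
It fails at once if the diffuser is dropped (moves faster than 0.6 m/s out of the fingers and out of the light) (contact force between diffuser and the fingers below 0.05 N and contact force between diffuser and light below 0.05 N and linear speed of diffuser above 0.6 m/s and distance between hooks and light_slot above 0.02 m).
It also fails if it takes over 58 s, if anything falls off the work surface, if the arm or the gripper's body presses on something with over 40 N, if the wrist force passes 120 N, or if a joint passes its speed limit or range.

## Working session

There is one attempt and no reset: what is moved stays moved. The work goes in short steps, Python scripts to look and compute and a tool call to move; the robot and the scene stay as the last step left them, time stands still between calls to the robot, and variables do not carry over. Pictures are saved under pics/ and viewed, at most 12 in all, crops included, and the job is handed in when it is done.

Besides the shell and the picture viewer there is one more tool, called after "Emit:" as a command line: name --argument value ..., lists and objects as JSON in quotes. step_arm: Moves the arm, as the interface text tells. Its arguments: {"type":"object","properties":{"deltas":{"type":"array","items":{"type":"array"}}},"required":["deltas"]}

```bash
mkdir -p pics; python3 - <<'E'
from workcell import *
import cv2,numpy as np,pickle
o=get_obs();print(o['t'],o['ee_pos'],o['orientation'],o['width'])
for n in ['scene','top']:
    im=get_image(n);pickle.dump(im,open(n+'.pkl','wb'))
    cv2.imwrite(f'pics/{n}0.png',im['pixels'][:,:,::-1]);print(n,im['fx'],im['cx'],im['cy'],np.round(im['T'],3).tolist())
E
```

```text
0.0 [198.07049529 592.21859972 221.90956861] [-5.04769940e-01 -3.10050957e+00  2.31579510e-03] 87.84777504330494
scene 568.8004273984843 326.36484688043345 236.09154588375335 [[0.652, -0.419, 0.632, -129.996], [-0.758, -0.36, 0.544, -557.429], [-0.001, -0.834, -0.552, 703.626], [0.0, 0.0, 0.0, 1.0]]
top 472.3851191590074 323.85417557451433 230.65348215171306 [[-0.024, -0.984, 0.174, 393.377], [-1.0, 0.023, -0.005, 16.055], [0.001, -0.174, -0.985, 944.883], [0.0, 0.0, 0.0, 1.0]]
```

View pics/scene0.png

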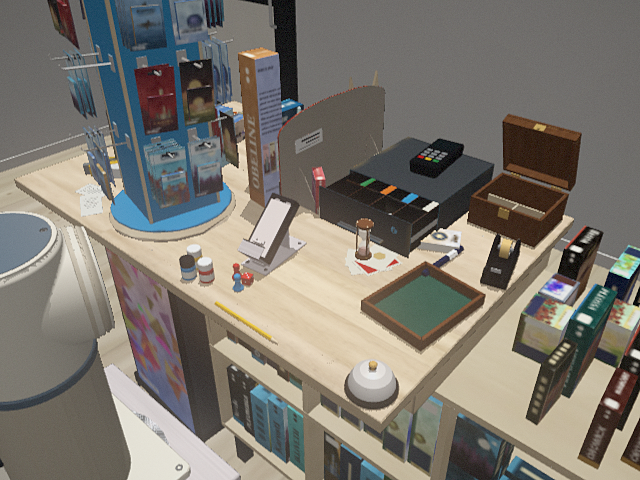

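View pics/top0.png

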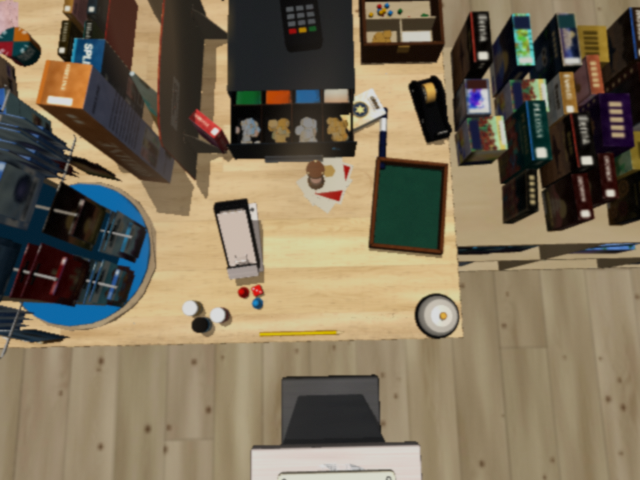

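The scene shows the light leaning on the stand (about 270,225 scene; 238,238 top), the tray on the right (410,205 top), pawns and die just in front of the stand. I'll enlarge both views.

```bash
python3 - <<'E'
import cv2,pickle,numpy as np
s=pickle.load(open('scene.pkl','rb'))['pixels'];t=pickle.load(open('top.pkl','rb'))['pixels']
a=cv2.resize(t[190:320,180:280],(400,520),interpolation=cv2.INTER_CUBIC)
b=cv2.resize(s[185:315,220:320],(400,520),interpolation=cv2.INTER_CUBIC)
c=np.hstack([a,b])[:,:,::-1].copy()
cv2.imwrite('pics/c1.png',c)
E
```

```text
(no output)
```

View pics/c1.png

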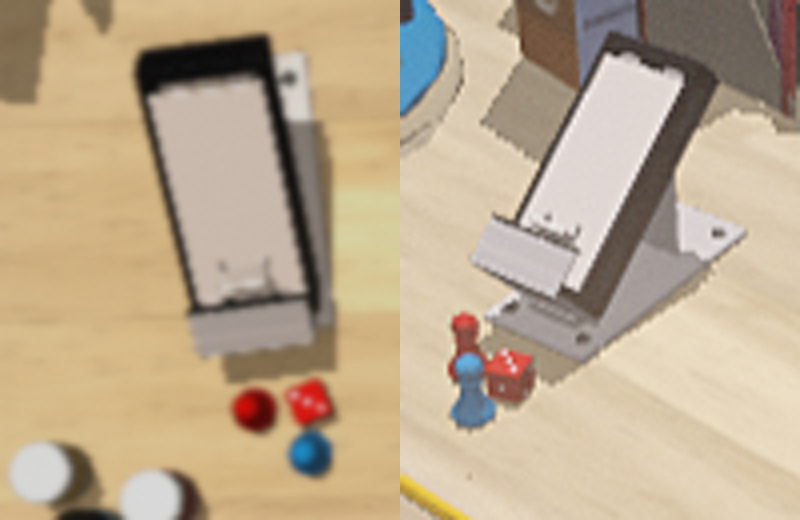

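```bash
cat > h.py <<'E'
import numpy as np,pickle
from scipy.optimize import least_squares
from scipy.spatial.transform import Rotation as R
def proj(im,P):
    T=im['T'];p=(np.atleast_2d(P)-T[:3,3])@T[:3,:3]
    return np.c_[im['fx']*p[:,0]/p[:,2]+im['cx'],im['fy']*p[:,1]/p[:,2]+im['cy']]
def onplane(im,uv,z):
    T=im['T'];uv=np.atleast_2d(uv).astype(float)
    d=np.c_[(uv[:,0]-im['cx'])/im['fx'],(uv[:,1]-im['cy'])/im['fy'],np.ones(len(uv))]@T[:3,:3].T
    return T[:3,3]+d*((z-T[2,3])/d[:,2:])
def pose(p): # light: x,y,z of underside centre, yaw, 40 deg lean
    return R.from_euler('z',p[3])*R.from_euler('y',-np.radians(40)),np.array(p[:3])
E
python3 - <<'E'
from h import *
s=pickle.load(open('scene.pkl','rb'));t=pickle.load(open('top.pkl','rb'))
ct=lambda u,v:(u/4+180,v/4+190); cs=lambda u,v:((u-400)/4+220,v/4+185)
obs=[(t,(59,25.5,26),ct(148,95)),(t,(59,-25.5,26),ct(262,80)),(s,(59,25.5,26),cs(607,52)),(s,(59,-25.5,26),cs(685,80)),
 (t,(70,30,0),ct(140,50)),(t,(70,-30,0),ct(268,38)),(s,(-70,-30,0),cs(598,318)),(s,(70,-30,0),cs(718,75)),(s,(70,30,26),cs(610,32))]
def f(p):
    r,o=pose(p);return np.concatenate([(proj(im,r.apply(q)+o)-np.array(uv))[0] for im,q,uv in obs])
a=least_squares(f,[500,160,60,0.1],loss='soft_l1');print(a.x);print(np.round(f(a.x).reshape(-1,2),1).tolist())
r,o=pose(a.x);print('ends',r.apply([[70,0,0],[-70,0,0],[0,0,13]])+o)
print('sand',onplane(t,(316,168),85),'pawns',onplane(t,[ct(255,405),ct(310,400),ct(310,450)],20))
print('tray rim',onplane(t,[(376,160),(448,163),(442,253),(371,247)],26))
print('pots',onplane(t,[(191,308),(219,315),(201,326)],46))
E
```

```text
[549.64847066 173.39865453  59.79411598  12.67939937]
[[0.3, -0.1], [0.1, -0.1], [-0.9, -0.4], [-0.8, -0.4], [0.0, -0.4], [0.7, -1.7], [-0.0, 1.3], [0.2, 1.7], [-1.0, -0.6]]
ends [[602.92941515 179.44671118 104.78924866]
 [496.36752616 167.35059787  14.7989833 ]
 [541.34555249 172.45616899  69.75269374]]
sand [[666.27622978  23.8168662   85.        ]] pawns [[441.10331095 170.02095675  20.        ]
 [442.88304949 143.30338848  20.        ]
 [418.83410614 143.28713579  20.        ]]
tray rim [[ 699.01079839  -97.72709055   26.        ]
 [ 689.23293737 -243.38447918   26.        ]
 [ 506.01747702 -218.84165224   26.        ]
 [ 521.17207607  -80.24315537   26.        ]]
pots [[410.87152508 264.51887638  46.        ]
 [396.67354284 211.77562646  46.        ]
 [377.25917548 245.0384225   46.        ]]
```

```bash
cat >> h.py <<'E'
L0=np.array([541.3,172.5,69.8]); YAW=0.113
def lightR(yaw=YAW,lean=40): return R.from_euler('z',yaw)*R.from_euler('y',-np.radians(lean))
FL=R.from_matrix(np.array([[-1,0,0],[0,1,0],[0,0,-1.]])) # tool axes in light axes: x=-lx,y=ly,z=-lz
def delta(p,r,o=None):
    from workcell import get_obs
    o=o or get_obs(); c=R.from_rotvec(o['orientation']); q=c.inv()
    return np.round(q.apply(np.array(p)-o['ee_pos'])/300,4).tolist(),np.round((q*r).as_rotvec()/1.5,4).tolist()
E
python3 - <<'E'
from h import *
from workcell import *
o=get_obs();c=R.from_rotvec(o['orientation']);g=lightR()*FL;lz=lightR().apply([0,0,1]);print(lz)
for p,r in [((200,420,320),c),((300,230,320),c),(L0+150*lz,g)]: print(p,delta(p,r))
E
```

```text
[-0.6386881  -0.07248052  0.76604444]
(200, 420, 320) ([-0.1883, -0.543, -0.3259], [0.0, 0.0, 0.0])
(300, 230, 320) ([-0.7053, -1.0379, -0.3252], [0.0, 0.0, 0.0])
[445.49678542 161.62792212 184.70666647] ([-1.2375, -1.0996, 0.1258], [-0.1022, -0.4581, -0.2782])
```

Emit:
step_arm --deltas '[[[-0.19, -0.54, -0.32], [0, 0, 0], 1], [[-0.19, -0.54, -0.32], [0, 0, 0], 1], [[-0.19, -0.54, -0.32], [0, 0, 0], 1], [[-0.19, -0.54, -0.32], [0, 0, 0], 1], [[-0.7, -1.0, -0.32], [0, 0, 0], 1], [[-0.7, -1.0, -0.32], [0, 0, 0], 1], [[-0.7, -1.0, -0.32], [0, 0, 0], 1], [[-0.7, -1.0, -0.32], [0, 0, 0], 1], [[-0.7, -1.0, -0.32], [0, 0, 0], 1], [[-0.7, -1.0, -0.32], [0, 0, 0], 1], [[-0.7, -1.0, -0.32], [0, 0, 0], 1], [[-0.7, -1.0, -0.32], [0, 0, 0], 1]]'

```text
t: 1.1
ee_pos: [302.5, 240.9, 318.7]
orientation: [0.51, 3.1, 0.001]
ft_force: [0.6, 0.2, 1.2]
width: 87.9
grasp_force: 0.0
```

```bash
python3 - <<'E'
from h import *
g=lightR()*FL;lz=lightR().apply([0,0,1]);print(delta(L0+150*lz,g))
E
```

```text
([-0.5362, -0.0977, 0.4467], [-0.1019, -0.4578, -0.2807])
```

Emit:
step_arm --deltas '[[[-0.536, -0.098, 0.447], [-0.102, -0.458, -0.281], 1], [[-0.536, -0.098, 0.447], [-0.102, -0.458, -0.281], 1], [[-0.536, -0.098, 0.447], [-0.102, -0.458, -0.281], 1], [[-0.536, -0.098, 0.447], [-0.102, -0.458, -0.281], 1], [[-0.536, -0.098, 0.447], [-0.102, -0.458, -0.281], 1], [[-0.536, -0.098, 0.447], [-0.102, -0.458, -0.281], 1], [[-0.536, -0.098, 0.447], [-0.102, -0.458, -0.281], 1], [[-0.536, -0.098, 0.447], [-0.102, -0.458, -0.281], 1], [[-0.536, -0.098, 0.447], [-0.102, -0.458, -0.281], 1], [[-0.536, -0.098, 0.447], [-0.102, -0.458, -0.281], 1], [[-0.536, -0.098, 0.447], [-0.102, -0.458, -0.281], 1]]'

```text
t: 2.02
ee_pos: [446.3, 164.4, 207.8]
orientation: [-0.15, 2.472, 0.046]
ft_force: [1.0, -0.3, -0.6]
width: 87.6
grasp_force: 0.0
```

```bash
python3 - <<'E'
from h import *
from workcell import *
import cv2
g=lightR()*FL;lz=lightR().apply([0,0,1]);o=get_obs();print(o['ee_pos'],o['qpos'],delta(L0+150*lz,g,o))
im=get_image('wrist');pickle.dump(im,open('w1.pkl','wb'));cv2.imwrite('pics/w1.png',im['pixels'][:,:,::-1])
q=lightR().apply([[59,25.5,13],[59,-25.5,13],[70,30,13],[70,-30,13],[-36,25.5,13],[-36,-25.5,13]])+L0
print(np.round(proj(im,q),1).tolist())
E
```

```text
[446.25792603 164.3804062  207.83026332] [ 0.46674086  0.07597843  2.37246283 -1.31127756  0.22204594  0.00878533] ([0.0505, -0.0085, 0.0584], [0.0009, -0.0216, 0.0053])
[[338.5, 283.4], [278.7, 282.9], [343.5, 295.6], [273.6, 295.1], [341.1, 170.1], [277.4, 169.6]]
```

View pics/w1.png

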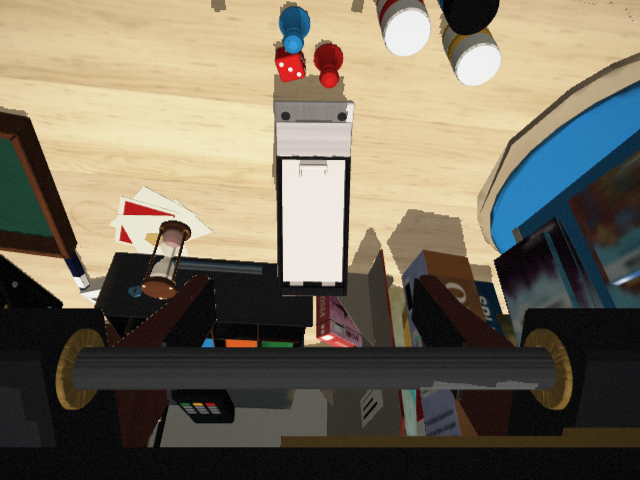

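The wrist view shows the light at (277–350, 155–295), 3–4 px right of my prediction (so y ≈ +3 mm). The wrist joint 4 is at its limit because the tool is in line with the forearm, so I'll grasp with only 22° tilt.

```bash
sed -i 's/172.5,69.8/175.5,69.8/' h.py; cat >> h.py <<'E'
GR=lightR(lean=22)*FL; GP=L0+lightR().apply([-3,0,-8]); B=GR.apply([0,0,-1])
E
python3 - <<'E'
from h import *
print(GP,GP+90*B,delta(GP+90*B,GR))
E
```

```text
[544.12602827 175.8207074   61.74328163] [510.62645674 172.01906095 145.18982854] ([-0.0383, 0.0003, 0.2974], [-0.0001, 0.1884, 0.0057])
```

Emit:
step_arm --deltas '[[[-0.038, 0, 0.05], [0, 0.188, 0.006], 1], [[-0.038, 0, 0.1], [0, 0.188, 0.006], 1], [[-0.038, 0, 0.2], [0, 0.188, 0.006], 1], [[-0.038, 0, 0.297], [0, 0.188, 0.006], 1], [[-0.038, 0, 0.297], [0, 0.188, 0.006], 1], [[-0.038, 0, 0.297], [0, 0.188, 0.006], 1], [[-0.038, 0, 0.297], [0, 0.188, 0.006], 1], [[-0.038, 0, 0.297], [0, 0.188, 0.006], 1], [[-0.038, 0, 0.297], [0, 0.188, 0.006], 1], [[-0.038, 0, 0.297], [0, 0.188, 0.006], 1], [[-0.038, 0, 0.297], [0, 0.188, 0.006], 1], [[-0.038, 0, 0.297], [0, 0.188, 0.006], 1]]'

```text
t: 3.07
ee_pos: [509.3, 171.1, 145.5]
orientation: [-0.15, 2.753, 0.033]
ft_force: [0.1, 0.5, 0.1]
width: 88.1
grasp_force: 0.0
```

```bash
python3 - <<'E'
from h import *
from workcell import *
o=get_obs();print(o['qpos'],delta(GP+90*B,GR),delta(GP,GR))
E
```

```text
[ 0.35242285  0.29969294  2.13055497 -0.26074631  0.34722935 -1.0979687 ] ([-0.0039, 0.0027, 0.0026], [0.0009, 0.0004, -0.003]) ([-0.0037, 0.0023, 0.3026], [0.0009, 0.0004, -0.003])
```

Emit:
step_arm --deltas '[[[-0.004, 0.002, 0.06], [0, 0, -0.003], 1], [[-0.004, 0.002, 0.12], [0, 0, -0.003], 1], [[-0.004, 0.002, 0.18], [0, 0, -0.003], 1], [[-0.004, 0.002, 0.24], [0, 0, -0.003], 1], [[-0.004, 0.002, 0.28], [0, 0, -0.003], 1], [[-0.004, 0.002, 0.302], [0, 0, -0.003], 1], [[-0.004, 0.002, 0.302], [0, 0, -0.003], 1], [[-0.004, 0.002, 0.302], [0, 0, -0.003], 1], [[-0.004, 0.002, 0.302], [0, 0, -0.003], 0.45], [[-0.004, 0.002, 0.302], [0, 0, -0.003], 0.4], [[-0.004, 0.002, 0.302], [0, 0, -0.003], 0.35]]'

```text
t: 3.98
ee_pos: [544.9, 175.8, 62.2]
orientation: [-0.155, 2.753, 0.033]
ft_force: [-1.0, -0.7, 0.1]
width: 71.3
grasp_force: 0.0
```

Emit:
step_arm --deltas '[[[0, 0, 0], [0, 0, 0], 0.35], [[0, 0, 0], [0, 0, 0], 0.3], [[0, 0, 0], [0, 0, 0], 0.2], [[0, 0, 0], [0, 0, 0], 0.1], [[0, 0, 0], [0, 0, 0], 0], [[0, 0, 0], [0, 0, 0], -1], [[0, 0, 0], [0, 0, 0], -1], [[0, 0, 0], [0, 0, 0], -1], [[0, 0, 0], [0, 0, 0], -1]]'

```text
t: 4.73
ee_pos: [545.0, 175.5, 61.9]
orientation: [-0.155, 2.753, 0.032]
ft_force: [-1.0, -2.7, 6.2]
width: 60.0
grasp_force: 30.0
```

```bash
python3 - <<'E'
from h import *
from workcell import *
o=get_obs();P=o['ee_pos'];r=R.from_rotvec(o['orientation']);lx=lightR().apply([1,0,0]);lz=lightR().apply([0,0,1])
print(r.inv().apply(lx*45)/300,r.inv().apply(lx*55+lz*10)/300,r.inv().apply(lx*55+lz*10+[0,0,60])/300)
E
```

```text
[-0.14268247  0.00017161 -0.04627831] [-0.16410559  0.00023388 -0.0882696 ] [-0.23912316  0.0004919  -0.27366727]
```

Emit:
step_arm --deltas '[[[-0.018, 0, -0.007], [0, 0, 0], -1], [[-0.036, 0, -0.013], [0, 0, 0], -1], [[-0.054, 0, -0.019], [0, 0, 0], -1], [[-0.072, 0, -0.025], [0, 0, 0], -1], [[-0.09, 0, -0.031], [0, 0, 0], -1], [[-0.108, 0, -0.037], [0, 0, 0], -1], [[-0.126, 0, -0.043], [0, 0, 0], -1], [[-0.143, 0, -0.048], [0, 0, 0], -1], [[-0.154, 0, -0.066], [0, 0, 0], -1], [[-0.164, 0, -0.088], [0, 0, 0], -1], [[-0.18, 0, -0.13], [0, 0, 0], -1], [[-0.2, 0, -0.18], [0, 0, 0], -1], [[-0.22, 0, -0.23], [0, 0, 0], -1], [[-0.239, 0, -0.274], [0, 0, 0], -1], [[-0.239, 0, -0.274], [0, 0, 0], -1]]'

```text
t: 5.98
ee_pos: [581.8, 180.1, 168.0]
orientation: [-0.154, 2.749, 0.035]
ft_force: [1.5, 1.2, -5.5]
width: 60.0
grasp_force: 30.0
```

```bash
python3 - <<'E'
from h import *
from workcell import *
import cv2
o=get_obs();print(o['ee_pos'],o['width'],o['ft_force'])
a=[get_image(n)['pixels'] for n in ['scene','wrist']]
c=np.hstack([cv2.resize(a[0][100:340,200:440],(400,400)),cv2.resize(a[1],(400,300))[:,:] if 0 else cv2.resize(a[1][:400,120:520],(400,400))])
cv2.imwrite('pics/h1.png',c[:,:,::-1])
pickle.dump(a[1],open('w2.pkl','wb'))
E
```

```text
[581.82093266 180.13898892 168.00568527] 60.03147507483055 [ 1.49092916  1.17844708 -5.49170351]
```

View pics/h1.png

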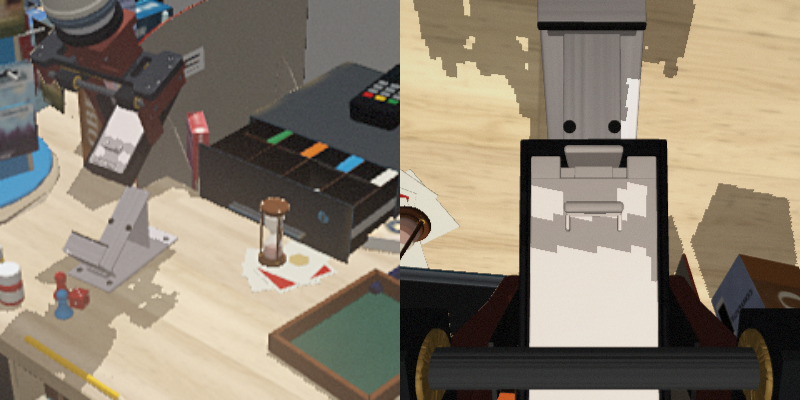

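The light is out, held at 60 mm width, nothing disturbed. I'll measure its pitch in the hand (wrist px: tab-end rim corners (242,141),(386,141)).

```bash
python3 - <<'E'
from h import *
from workcell import *
im=get_image('wrist');pickle.dump(im,open('w2.pkl','wb'));o=get_obs();r=R.from_rotvec(o['orientation'])
l0=r*FL.inv()  # frame lean 22
Q=np.array([(-70,30,13),(-70,-30,13),(-61,25.5,13),(-61,-25.5,13)]);U=np.array([(386,141),(242,141),(377,157),(251,157)])
def f(p): # extra lean, x,z offset of TCP in light frame
    L=l0*R.from_euler('y',-p[0]); c=o['ee_pos']-L.apply([p[1],p[2],-8]); return (proj(im,L.apply(Q)+c)-U).ravel()
for x0 in [(0.314,-3,0)]:
    a=least_squares(f,x0);print(a.x,np.round(a.fun,1))
    print(np.round(f(x0),1))
E
```

```text
[ 0.40877079 -4.89114213 -1.13373708] [-0.2 -2.2  0.2 -2.3 -1.4  2.3  1.4  2.2]
[-0.1 -7.8 -5.5 -7.9 -2.1 -1.8 -3.5 -1.9]
```

```bash
cat >> h.py <<'E'
def place(z,xy=(530,0),yaw=0.0,s=0.35):
    L=R.from_euler('z',yaw); c=np.array([xy[0],xy[1],z]); return c+L.apply([-3.5,0,-8]), L*R.from_euler('y',s)*FL
E
python3 - <<'E'
from h import *
print(delta(*place(120)),delta(*place(25)))
E
```

```text
([0.2898, -0.5744, 0.0692], [0.0023, 0.4881, 0.0767]) ([0.4081, -0.5749, 0.3629], [0.0023, 0.4881, 0.0767])
```

Emit:
step_arm --deltas '[[[0.02, -0.05, 0.005], [0, 0.03, 0.01], -1], [[0.05, -0.1, 0.01], [0, 0.08, 0.02], -1], [[0.08, -0.17, 0.02], [0, 0.14, 0.03], -1], [[0.12, -0.25, 0.03], [0, 0.2, 0.04], -1], [[0.16, -0.33, 0.04], [0, 0.27, 0.05], -1], [[0.2, -0.41, 0.05], [0, 0.34, 0.06], -1], [[0.25, -0.5, 0.06], [0.002, 0.42, 0.07], -1], [[0.29, -0.574, 0.069], [0.002, 0.488, 0.077], -1], [[0.29, -0.574, 0.069], [0.002, 0.488, 0.077], -1], [[0.29, -0.574, 0.069], [0.002, 0.488, 0.077], -1], [[0.29, -0.574, 0.069], [0.002, 0.488, 0.077], -1]]'

```text
t: 7.05
ee_pos: [526.9, 0.6, 111.2]
orientation: [-0.001, -2.793, -0.002]
ft_force: [-0.3, -0.3, -5.6]
width: 59.7
grasp_force: 30.0
```

```bash
python3 - <<'E'
from h import *
from workcell import *
import cv2
o=get_obs();print(o['ee_pos'],o['qpos'],o['ft_force'],delta(*place(120)),delta(*place(25)),delta(*place(13)))
im=get_image('scene');pickle.dump(im,open('s2.pkl','wb'))
P=place(120)[0];p=proj(im,P)[0].astype(int);print(p)
cv2.imwrite('pics/s2.png',cv2.resize(im['pixels'][p[1]-80:p[1]+80,p[0]-100:p[0]+100],(800,640))[:600,:,::-1])
E
```

```text
[526.85840421   0.58795836 111.23213468] [-0.01846813  0.5970594   1.68692825 -0.00547014  1.20645608 -1.58570043] [-0.27296198 -0.26328317 -5.58228324] ([0.002, -0.002, -0.002], [0.0008, 0.0007, -0.0003]) ([-0.1063, -0.0023, 0.2956], [0.0008, 0.0007, -0.0003]) ([-0.1199, -0.0023, 0.3332], [0.0008, 0.0007, -0.0003])
[329 245]
```

View pics/s2.png

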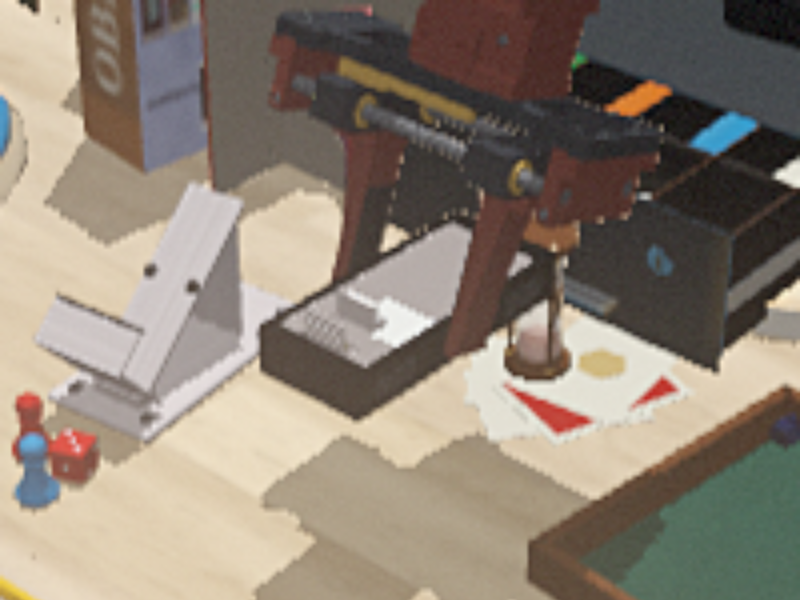

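The picture shows the light held about level over the bare patch (tab-end bottom corner at crop (357,420)), stand empty, small things in place. Lowering.

Emit:
step_arm --deltas '[[[-0.02, -0.001, 0.06], [0, 0, 0], -1], [[-0.05, -0.002, 0.14], [0, 0, 0], -1], [[-0.08, -0.002, 0.22], [0, 0, 0], -1], [[-0.1, -0.002, 0.28], [0, 0, 0], -1], [[-0.108, -0.002, 0.3], [0, 0, 0], -1], [[-0.111, -0.002, 0.308], [0, 0, 0], -1], [[-0.114, -0.002, 0.316], [0, 0, 0], -1], [[-0.117, -0.002, 0.324], [0, 0, 0], -1], [[-0.117, -0.002, 0.324], [0, 0, 0], -1]]'

```text
t: 7.85
ee_pos: [527.5, -0.0, 9.7]
orientation: [-0.0, -2.794, -0.001]
ft_force: [-0.2, 0.2, -6.5]
width: 59.8
grasp_force: 30.0
```

Emit:
step_arm --deltas '[[[-0.001, 0, 0.003], [0, 0, 0], -1], [[-0.002, 0, 0.006], [0, 0, 0], -1], [[-0.003, 0, 0.009], [0, 0, 0], -1], [[-0.003, 0, 0.009], [0, 0, 0], -1]]'

```text
t: 8.18
ee_pos: [526.9, -0.1, 7.1]
orientation: [-0.0, -2.793, -0.001]
ft_force: [-2.1, 1.5, 5.0]
width: 59.9
grasp_force: 30.0
```

Emit:
step_arm --deltas '[[[-0.001, 0, 0.003], [0, 0, 0], -1], [[-0.002, 0, 0.006], [0, 0, 0], -1], [[-0.002, 0, 0.006], [0, 0, 0], -1]]'

```text
t: 8.43
ee_pos: [527.0, -0.1, 7.0]
orientation: [-0.0, -2.792, -0.001]
ft_force: [-4.3, 1.1, 22.5]
width: 59.7
grasp_force: 30.0
```

```bash
python3 - <<'E'
from workcell import *
o=get_obs();print(o['ee_pos'],o['ft_force'],o['moment'],o['orientation'])
E
```

```text
[ 5.26951027e+02 -1.21460348e-01  6.99506185e+00] [-4.28421917  1.13719205 22.47661806] [ 0.24948867  1.5457303  -0.0027163 ] [-4.76168284e-04 -2.79176357e+00 -1.30080563e-03]
```

Emit:
step_arm --deltas '[[[0.001, 0, -0.004], [0, 0, 0], -1], [[0.001, 0, -0.004], [0, 0, 0], 0.35], [[0.001, 0, -0.004], [0, 0, 0], 0.4], [[0.001, 0, -0.004], [0, 0, 0], 0.45], [[0.001, 0, -0.004], [0, 0, 0], 0.6], [[0.001, 0, -0.004], [0, 0, 0], 0.8], [[0.001, 0, -0.004], [0, 0, 0], 0.9], [[0.001, 0, -0.004], [0, 0, 0], 0.9]]'

```text
t: 9.1
ee_pos: [526.8, -0.2, 5.3]
orientation: [-0.001, -2.792, -0.001]
ft_force: [-0.7, 0.0, -0.8]
width: 82.7
grasp_force: 0.0
```

```bash
python3 - <<'E'
from h import *
from workcell import *
o=get_obs();r=R.from_rotvec(o['orientation']);print(o['ft_force'],o['width'],o['ee_pos'])
up=o['ee_pos']+[0,0,0]-120*r.apply([0,0,1]);print(delta(up,r))
print(delta([440,0,150],R.from_euler('y',-0.15)*FL))
E
```

```text
[-0.67752538  0.02585418 -0.82303807] 82.65304940058115 [ 5.26803077e+02 -2.43953573e-01  5.32809436e+00]
([-0.0, 0.0, -0.4], [0.0, 0.0, 0.0])
([0.4369, 0.001, -0.3541], [0.0005, -0.3328, -0.0003])
```

Emit:
step_arm --deltas '[[[0, 0, -0.1], [0, 0, 0], 0.9], [[0, 0, -0.2], [0, 0, 0], 0.9], [[0, 0, -0.3], [0, 0, 0], 0.9], [[0, 0, -0.4], [0, 0, 0], 0.9], [[0, 0, -0.4], [0, 0, 0], 0.9]]'

```text
t: 9.52
ee_pos: [572.8, -0.4, 123.3]
orientation: [-0.0, -2.802, -0.001]
ft_force: [1.2, 0.2, 0.3]
width: 83.3
grasp_force: 0.0
```

```bash
cat >> h.py <<'E'
DN=R.from_matrix(np.array([[0,1,0],[1,0,0],[0,0,-1.]])) # down, closing along world x
E
python3 - <<'E'
from h import *
print(delta([481.5,0,150],DN))
E
```

```text
([0.3166, 0.0013, 0.0175], [-0.1772, -0.1777, 1.036])
```

Emit:
step_arm --deltas '[[[0.08, 0, 0], [-0.03, -0.03, 0.2], 0.9], [[0.16, 0, 0.005], [-0.06, -0.06, 0.4], 0.9], [[0.24, 0, 0.01], [-0.1, -0.1, 0.6], 0.9], [[0.316, 0.001, 0.017], [-0.172, -0.172, 0.999], 0.5], [[0.316, 0.001, 0.017], [-0.172, -0.172, 0.999], 0.3], [[0.316, 0.001, 0.017], [-0.172, -0.172, 0.999], 0], [[0.316, 0.001, 0.017], [-0.172, -0.172, 0.999], 0], [[0.316, 0.001, 0.017], [-0.172, -0.172, 0.999], 0], [[0.316, 0.001, 0.017], [-0.172, -0.172, 0.999], 0], [[0.316, 0.001, 0.017], [-0.172, -0.172, 0.999], 0], [[0.316, 0.001, 0.017], [-0.172, -0.172, 0.999], 0], [[0.316, 0.001, 0.017], [-0.172, -0.172, 0.999], 0], [[0.316, 0.001, 0.017], [-0.172, -0.172, 0.999], 0], [[0.316, 0.001, 0.017], [-0.172, -0.172, 0.999], 0], [[0.316, 0.001, 0.017], [-0.172, -0.172, 0.999], 0]]'

```text
t: 10.77
ee_pos: [476.7, 0.1, 145.6]
orientation: [-2.143, -2.269, 0.008]
ft_force: [0.0, -0.2, -0.2]
width: 43.8
grasp_force: 0.0
```

```bash
python3 - <<'E'
from h import *
from workcell import *
import cv2
o=get_obs();print(o['t'],o['ee_pos'],o['width'],delta([481.5,0,150],DN))
w=get_image('wrist');s=get_image('scene');pickle.dump((w,s),open('ws3.pkl','wb'))
print(np.round(proj(w,[[460,30,26],[460,-30,26],[600,30,26],[600,-30,26]])).tolist(),np.round(proj(s,[[460,30,26],[460,-30,26],[600,30,26],[600,-30,26]])).tolist())
c=np.hstack([cv2.resize(w['pixels'],(500,375)),cv2.resize(s['pixels'][210:310,260:340],(300,375))])
cv2.imwrite('pics/ws3.png',c[:,:,::-1])
E
```

```text
10.7667 [4.76670792e+02 1.17992931e-01 1.45633072e+02] 43.80097526409132 ([-0.0011, 0.0158, -0.0149], [-0.0123, -0.0072, 0.0381])
[[296.0, 198.0], [292.0, 277.0], [490.0, 210.0], [477.0, 288.0]] [[294.0, 293.0], [318.0, 307.0], [342.0, 260.0], [365.0, 271.0]]
```

View pics/ws3.png

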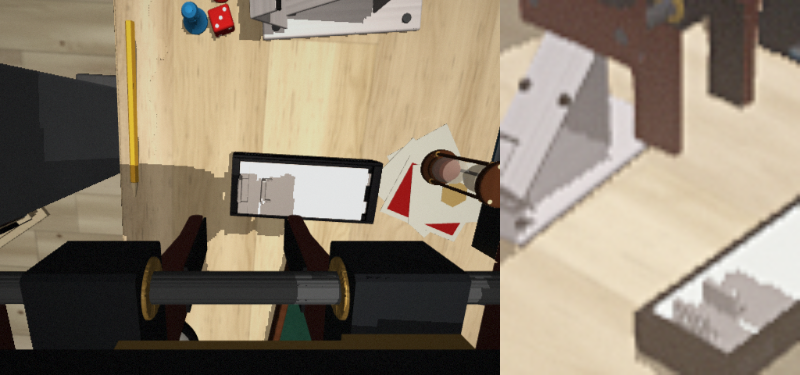

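Wrist view: light lies flat, face up, corners at (297,195),(296,275),(489,205),(480,284) in full pixels, i.e. within 2 mm of plan (mid ≈ (531.5, 2)); tab and bar at left end.

```bash
python3 - <<'E'
from h import *
w,s=pickle.load(open('ws3.pkl','rb'))
Q=np.array([(-70,30,26),(-70,-30,26),(70,30,26),(70,-30,26)]);U=np.array([(297,195),(296,275),(489,205),(480,284)])
a=least_squares(lambda p:(proj(w,R.from_euler('z',p[2]).apply(Q)+[p[0],p[1],0])-U).ravel(),[530,0,0]);print(a.x,np.round(a.fun,1))
g=R.from_euler('z',a.x[2]).apply([-46.3,0,0])+[a.x[0],a.x[1],0];print(g)
for z in (60,28.5): print(delta([g[0],g[1],z],R.from_euler('z',a.x[2])*DN))
E
```

```text
[5.31008813e+02 2.65734825e+00 1.55957373e-02] [-0.   0.9 -1.6 -0.   2.2 -0.3 -0.7 -0.4]
[484.71444389   1.93529488   0.        ]
([0.0019, 0.0309, 0.2853], [-0.012, -0.0072, 0.0273])
([0.0008, 0.0327, 0.3902], [-0.012, -0.0072, 0.0273])
```

Emit:
step_arm --deltas '[[[0.002, 0.031, 0.1], [-0.012, -0.007, 0.027], -0.18], [[0.002, 0.031, 0.2], [-0.012, -0.007, 0.027], -0.18], [[0.002, 0.031, 0.285], [-0.012, -0.007, 0.027], -0.18], [[0.002, 0.031, 0.285], [-0.012, -0.007, 0.027], -0.18], [[0.002, 0.031, 0.285], [-0.012, -0.007, 0.027], -0.18], [[0.002, 0.031, 0.285], [-0.012, -0.007, 0.027], -0.18]]'

```text
t: 11.37
ee_pos: [485.5, 1.9, 61.0]
orientation: [2.204, 2.238, 0.001]
ft_force: [0.1, -0.2, -0.4]
width: 36.0
grasp_force: 0.0
```

```bash
python3 - <<'E'
from h import *
from workcell import *
import cv2
o=get_obs();print(o['t'],o['ee_pos'],o['width'],o['ft_force'],delta([484.7,1.9,28.5],R.from_euler('z',.0156)*DN))
w=get_image('wrist');pickle.dump(w,open('w4.pkl','wb'))
cv2.imwrite('pics/w4.png',cv2.resize(w['pixels'][150:400,160:500],(800,588))[:,:,::-1])
print(np.round(proj(w,[[470,2,40],[495.5,2,40],[484.7,2,28.5]])))
E
```

```text
11.3667 [485.45144105   1.85792102  61.01848771] 35.951245607640274 [ 0.06336357 -0.19142722 -0.38048955] ([0.0002, -0.0026, 0.1084], [0.0007, -0.0001, -0.0004])
[[283. 284.]
 [334. 284.]
 [312. 276.]]
```

View pics/w4.png

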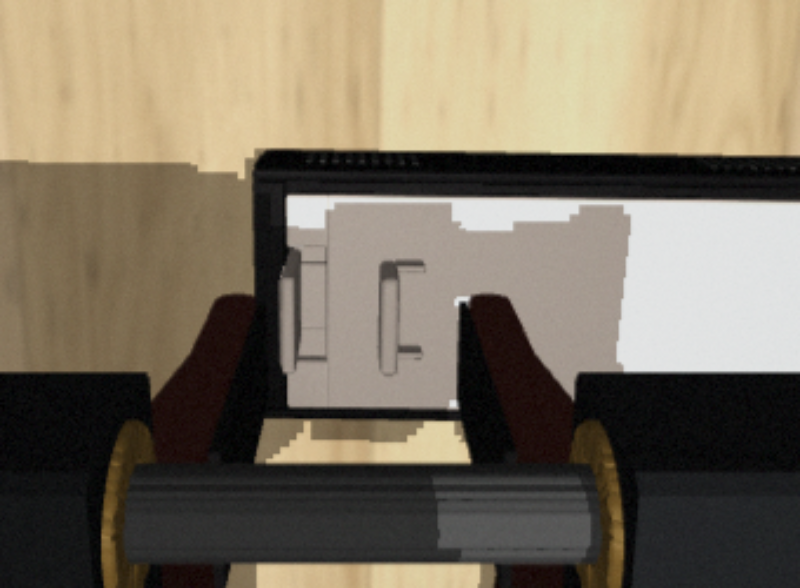

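Wrist view: tab outer face at crop x≈280, bar's right face at ≈400, centre row ≈320; about 2 mm nearer the robot than modelled, so I aim at x = 483.3.

Emit:
step_arm --deltas '[[[0, -0.007, 0.04], [0, 0, 0], -0.18], [[0, -0.007, 0.07], [0, 0, 0], -0.18], [[0, -0.007, 0.09], [0, 0, 0], -0.18], [[0, -0.007, 0.1], [0, 0, 0], -0.18], [[0, -0.007, 0.108], [0, 0, 0], -0.18], [[0, -0.007, 0.108], [0, 0, 0], -0.18], [[0, -0.007, 0.108], [0, 0, 0], -0.18]]'

```text
t: 12.0
ee_pos: [482.8, 2.0, 28.0]
orientation: [2.205, 2.238, 0.001]
ft_force: [-0.1, 0.3, -1.3]
width: 36.1
grasp_force: 0.0
```

Clear. Close.

Emit:
step_arm --deltas '[[[0, 0, 0], [0, 0, 0], -0.3], [[0, 0, 0], [0, 0, 0], -0.4], [[0, 0, 0], [0, 0, 0], -0.5], [[0, 0, 0], [0, 0, 0], -0.7], [[0, 0, 0], [0, 0, 0], -1], [[0, 0, 0], [0, 0, 0], -1], [[0, 0, 0], [0, 0, 0], -1], [[0, 0, 0], [0, 0, 0], -1]]'

```text
t: 12.67
ee_pos: [483.2, 2.0, 28.1]
orientation: [2.204, 2.237, 0.002]
ft_force: [1.2, 1.9, 3.6]
width: 19.7
grasp_force: 30.0
```

```bash
cat > sw.py <<'E'
from h import *
from workcell import *
o=get_obs();print(o['ee_pos'],o['width'],o['grasp_force'],o['ft_force'])
pv=np.array([o['ee_pos'][0]-2.25+107.5,o['ee_pos'][1],22.5]);r=R.from_rotvec(o['orientation'])
yw=R.from_euler('z',.0156)
np.save('pv.npy',pv)
def sw(a,d=0,up=0):
    T=yw*R.from_euler('y',a)*yw.inv() # tab end (-x) up
    return pv+T.apply(o['ee_pos']-pv)+T.apply([-d,0,0])+[0,0,up],T*r
for a in (0.05,.1,.15,.2,.25,.3): print(a,delta(*sw(a),o))
for a,d,up in ((.3,6,0),(.3,12,0),(.3,15,40)): print(a,d,up,delta(*sw(a,d,up),o))
E
python3 sw.py
```

```text
[483.21917561   2.03882378  28.0861139 ] 19.74657929095506 29.990223348140717 [1.19621243 1.85143327 3.63155774]
0.05 ([0.0, 0.0014, -0.0175], [0.0333, -0.0, 0.0])
0.1 ([0.0, 0.0037, -0.0349], [0.0667, -0.0001, 0.0])
0.15 ([0.0, 0.0068, -0.0522], [0.1, -0.0001, 0.0])
0.2 ([0.0, 0.0108, -0.0693], [0.1333, -0.0001, 0.0])
0.25 ([0.0, 0.0156, -0.0862], [0.1667, -0.0002, 0.0])
0.3 ([0.0, 0.0213, -0.1028], [0.2, -0.0002, 0.0])
0.3 6 0 ([0.0003, 0.0022, -0.1087], [0.2, -0.0002, 0.0])
0.3 12 0 ([0.0006, -0.0169, -0.1147], [0.2, -0.0002, 0.0])
0.3 15 40 ([0.0008, -0.0262, -0.251], [0.2, -0.0002, 0.0])
```

Emit:
step_arm --deltas '[[[0, 0.0006, -0.009], [0.017, 0, 0], -1], [[0, 0.0014, -0.0175], [0.0333, 0, 0], -1], [[0, 0.0025, -0.026], [0.05, 0, 0], -1], [[0, 0.0037, -0.035], [0.0667, 0, 0], -1], [[0, 0.005, -0.0435], [0.083, 0, 0], -1], [[0, 0.0068, -0.052], [0.1, 0, 0], -1], [[0, 0.0088, -0.061], [0.117, 0, 0], -1], [[0, 0.0108, -0.0693], [0.1333, 0, 0], -1], [[0, 0.0108, -0.0693], [0.1333, 0, 0], -1], [[0, 0.0108, -0.0693], [0.1333, 0, 0], -1]]'

```text
t: 13.5
ee_pos: [485.6, 1.9, 48.3]
orientation: [-2.101, -2.132, 0.214]
ft_force: [-0.7, -0.4, -0.4]
width: 20.1
grasp_force: 30.0
```

```bash
python3 - <<'E'
from h import *
from workcell import *
import cv2
o=get_obs();print(o['t'],o['ee_pos'],o['width'],o['ft_force'])
s=get_image('scene');w=get_image('wrist')
c=np.hstack([cv2.resize(s['pixels'][190:330,240:380],(400,400)),cv2.resize(w['pixels'][100:400,160:560],(400,300))[:,:]if 0 else cv2.resize(w['pixels'][80:400,190:510],(400,400))])
cv2.imwrite('pics/sw.png',c[:,:,::-1])
E
```

```text
13.5 [485.61541631   1.86861428  48.29296486] 20.070871469219515 [-0.69420658 -0.3616616  -0.43453916]
```

View pics/sw.png

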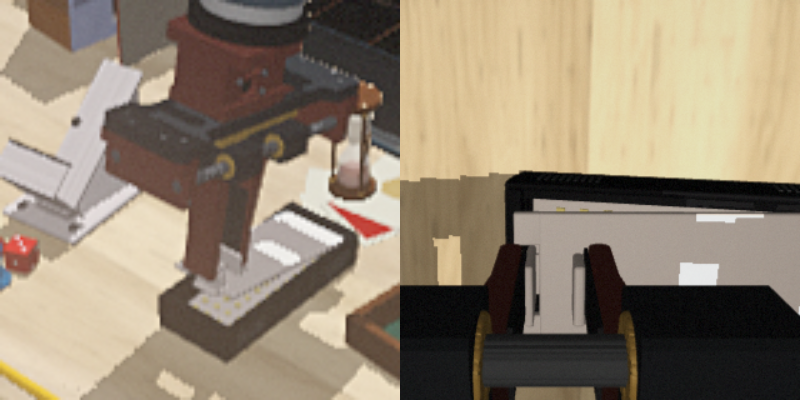

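The diffuser's tab end is up (LEDs visible beneath, scene crop (215,300)), light flat, force small. Now swing to 0.3 and draw out.

```bash
python3 - <<'E'
from h import *
from workcell import *
o=get_obs();pv=np.load('pv.npy');p0=np.array([483.2,2.04,28.1]);r=R.from_rotvec(o['orientation']);yw=R.from_euler('z',.0156)
def sw(a,d=0,up=0):
    T=yw*R.from_euler('y',a)*yw.inv()
    return pv+T.apply(p0-pv)+T.apply([-d,0,0])+[0,0,up],T*yw*DN
for v in ((.2,),(.3,0,0),(.3,7,0),(.3,14,0),(.3,16,60)): print(v,delta(*sw(*v),o))
# placing: tray yaw -0.115; centre 604,-160
ty=R.from_euler('z',-0.115)
for z in (90,): 
    c=np.array([604,-160,z])+ty.apply([8,0,0]); print(c, c+ty.apply([-46.25,0,0]))
E
```

```text
(0.2,) ([0.0005, 0.0038, -0.0028], [-0.0002, -0.0002, -0.0006])
(0.3, 0, 0) ([0.0005, 0.0074, -0.0378], [0.0665, -0.0002, -0.0006])
(0.3, 7, 0) ([0.0009, -0.0158, -0.0401], [0.0665, -0.0002, -0.0006])
(0.3, 14, 0) ([0.0012, -0.039, -0.0424], [0.0665, -0.0002, -0.0006])
(0.3, 16, 60) ([0.0013, -0.0854, -0.2391], [0.0665, -0.0002, -0.0006])
[ 611.94715827 -160.91797351   90.        ] [ 566.0026495  -155.61093917   90.        ]
```

Emit:
step_arm --deltas '[[[0, 0.004, -0.013], [0.017, 0, 0], -1], [[0, 0.0055, -0.022], [0.034, 0, 0], -1], [[0, 0.007, -0.03], [0.05, 0, 0], -1], [[0, 0.007, -0.038], [0.0665, 0, 0], -1], [[0, 0.002, -0.0385], [0.0665, 0, 0], -1], [[0, -0.004, -0.039], [0.0665, 0, 0], -1], [[0, -0.01, -0.0395], [0.0665, 0, 0], -1], [[0, -0.016, -0.04], [0.0665, 0, 0], -1], [[0, -0.022, -0.041], [0.0665, 0, 0], -1], [[0, -0.03, -0.0415], [0.0665, 0, 0], -1], [[0, -0.039, -0.0425], [0.0665, 0, 0], -1], [[0, -0.044, -0.06], [0.0665, 0, 0], -1], [[0, -0.055, -0.1], [0.0665, 0, 0], -1], [[0, -0.065, -0.15], [0.0665, 0, 0], -1], [[0, -0.075, -0.2], [0.0665, 0, 0], -1], [[0, -0.085, -0.239], [0.0665, 0, 0], -1], [[0, -0.085, -0.239], [0.0665, 0, 0], -1]]'

```text
t: 15.02
ee_pos: [476.7, 1.8, 126.7]
orientation: [-2.049, -2.079, 0.309]
ft_force: [0.5, -0.2, -0.1]
width: 20.0
grasp_force: 30.0
```

```bash
cat >> h.py <<'E'
def tray(h,out=8,yaw=-0.115):  # h = TCP height
    ty=R.from_euler('z',yaw); c=np.array([604,-160,h])+ty.apply([out-46.25,0,0]); return c,ty*DN
E
python3 - <<'E'
from h import *
from workcell import *
o=get_obs();print(o['width'],o['grasp_force'],o['ft_force'],delta(*tray(110),o))
E
```

```text
20.03971753185153 29.97877389192581 [ 0.47570495 -0.16113054 -0.09855883] ([-0.529, 0.2935, -0.0308], [-0.1962, 0.0127, 0.0858])
```

Emit:
step_arm --deltas '[[[-0.06, 0.03, -0.005], [-0.02, 0, 0.01], -1], [[-0.14, 0.08, -0.01], [-0.05, 0.003, 0.02], -1], [[-0.24, 0.13, -0.015], [-0.09, 0.006, 0.04], -1], [[-0.34, 0.19, -0.02], [-0.13, 0.009, 0.06], -1], [[-0.44, 0.25, -0.026], [-0.17, 0.011, 0.075], -1], [[-0.5, 0.28, -0.03], [-0.19, 0.012, 0.083], -1], [[-0.529, 0.294, -0.031], [-0.196, 0.013, 0.086], -1], [[-0.529, 0.294, -0.031], [-0.196, 0.013, 0.086], -1], [[-0.529, 0.294, -0.031], [-0.196, 0.013, 0.086], -1]]'

```text
t: 15.77
ee_pos: [563.8, -155.2, 106.5]
orientation: [-2.342, -2.086, 0.007]
ft_force: [0.1, 0.1, -0.4]
width: 19.9
grasp_force: 30.0
```

```bash
python3 - <<'E'
from h import *
from workcell import *
import cv2
o=get_obs();print(o['ee_pos'],o['width'],o['grasp_force'],o['ft_force'],delta(*tray(18),o))
s=get_image('scene');w=get_image('wrist')
c=np.hstack([cv2.resize(s['pixels'][190:370,300:500],(400,360)),cv2.resize(w['pixels'],(400,300)).copy()[:, :] if 0 else cv2.resize(w['pixels'][100:460,140:540],(400,360))])
cv2.imwrite('pics/tr.png',c[:,:,::-1])
E
```

```text
[ 563.79424725 -155.19086322  106.48720045] 19.925686563618072 29.979020655155182 [ 0.09382602  0.09009015 -0.43225488] ([-0.0006, 0.0095, 0.2949], [-0.0046, -0.0002, -0.0005])
```

View pics/tr.png

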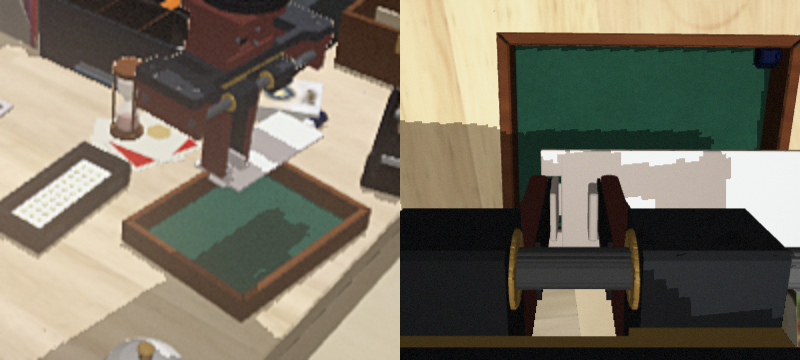

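The light lies flat with its LEDs exposed; the diffuser is held level over the tray, well between the walls. Lowering.

Emit:
step_arm --deltas '[[[0, 0.0095, 0.08], [-0.0046, 0, 0], -1], [[0, 0.0095, 0.16], [-0.0046, 0, 0], -1], [[0, 0.0095, 0.22], [-0.0046, 0, 0], -1], [[0, 0.0095, 0.26], [-0.0046, 0, 0], -1], [[0, 0.0095, 0.28], [-0.0046, 0, 0], -1], [[0, 0.0095, 0.29], [-0.0046, 0, 0], -1], [[0, 0.0095, 0.295], [-0.0046, 0, 0], -1], [[0, 0.0095, 0.298], [-0.0046, 0, 0], -1], [[0, 0.0095, 0.301], [-0.0046, 0, 0], -1], [[0, 0.0095, 0.301], [-0.0046, 0, 0], -1]]'

```text
t: 16.7
ee_pos: [567.3, -156.0, 17.2]
orientation: [2.344, 2.088, 0.003]
ft_force: [0.4, -0.1, -0.6]
width: 20.0
grasp_force: 30.0
```

Emit:
step_arm --deltas '[[[0, 0, 0.002], [0, 0, 0], -1], [[0, 0, 0.004], [0, 0, 0], -1], [[0, 0, 0.006], [0, 0, 0], -1], [[0, 0, 0.006], [0, 0, 0], -1]]'

```text
t: 17.03
ee_pos: [567.1, -156.0, 15.1]
orientation: [2.344, 2.088, 0.002]
ft_force: [-0.6, -0.5, 1.7]
width: 20.0
grasp_force: 30.0
```

Contact at the expected height. Opening gradually.

Emit:
step_arm --deltas '[[[0, 0, 0.006], [0, 0, 0], -0.5], [[0, 0, 0.006], [0, 0, 0], -0.4], [[0, 0, 0.006], [0, 0, 0], -0.3], [[0, 0, 0.006], [0, 0, 0], -0.2], [[0, 0, 0.006], [0, 0, 0], -0.2], [[0, 0, 0.006], [0, 0, 0], -0.2], [[0, 0, -0.03], [0, 0, 0], -0.2], [[0, 0, -0.08], [0, 0, 0], -0.2], [[0, 0, -0.18], [0, 0, 0], -0.2], [[0, 0, -0.3], [0, 0, 0], -0.2], [[0, 0, -0.45], [0, 0, 0], -0.2], [[0, 0, -0.5], [0, 0, 0], -0.2], [[0, 0, -0.5], [0, 0, 0], -0.2]]'

```text
t: 18.12
ee_pos: [569.6, -156.7, 170.3]
orientation: [2.339, 2.084, 0.01]
ft_force: [0.6, 0.0, -0.8]
width: 34.6
grasp_force: 0.0
```

```bash
python3 - <<'E'
from h import *
from workcell import *
import cv2
o=get_obs();print(o['t'],o['ee_pos'],o['width'],o['ft_force'])
s=get_image('top')
# white diffuser region on green felt
u=s['pixels'].astype(int);m=np.zeros(u.shape[:2],np.uint8);m[150:260,365:455]=((u.min(2)>110))[150:260,365:455]
n,l,st,ce=cv2.connectedComponentsWithStats(m);
for i in range(1,n):
    if st[i,4]>80: print(st[i],onplane(s,ce[i],12)[0])
w=get_image('scene')
c=np.hstack([cv2.resize(s['pixels'][130:290,180:460],(500,286)),cv2.resize(w['pixels'][190:370,320:500],(286,286))])
cv2.imwrite('pics/end.png',c[:,:,::-1])
E
```

```text
18.1167 [ 569.60293733 -156.67362984  170.26730115] 34.59286600240692 [ 0.63632775  0.0238491  -0.82957508]
[365 150  41 110 942] [597.41829761 -88.97857546  12.        ]
[387 150  31   9 252] [ 716.11707612 -155.08636691   12.        ]
[420 150  29  99 956] [ 618.04311694 -217.66125263   12.        ]
[437 150  18  81 540] [ 628.39796105 -244.9603108    12.        ]
[396 170  20  60 852] [ 619.5064246  -155.15095505   12.        ]
```

View pics/end.png

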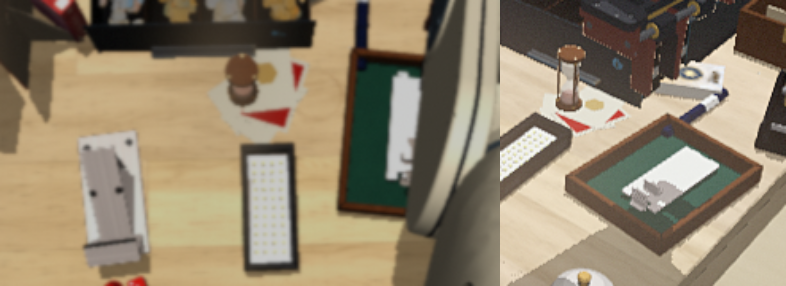

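The final picture shows the diffuser flat near the centre of the tray with its tab and bar up (scene crop (665,180)), and the light flat on the counter. The gripper is clear of both, so I'm handing in.

```bash
python3 -c "
from workcell import *
print(close_job())"
```

```text
the job is handed in; nothing more can be done
None
```

I handed the job in at about 18 s: the light lies flat on the bare counter with its LEDs exposed, the diffuser lies flat in the tray with tab and grip bar up, and the small things look undisturbed; no verdict came back.

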